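# Raise a telescoping aquarium lamp to its next locking hole

### The job

The lamp over the little tank was left half-way between two holes of its telescoping stand, and twisted. Take it by the grip on top, turn it back into line with the row of holes and draw it slowly up until its sprung button pops out through the next hole above (the middle one of the three); then press the lamp down gently for a moment, so that the popped button bears on the lower edge of that hole and proves the lock, and let go. Do not force the button, and leave the things around it alone.

Things in the scene. Friction and masses are not known exactly. Their poses are not given: they have to be found in the camera images.
- sleeve: upright outer tube of the lamp stand: white, eight-sided, 35 mm across flats, 165 mm tall, fixed on a grey base plate 120 x 120 x 18 mm that stands fast. Origin: on the tube's axis at desk height; z up. +x: the side with the row of three holes (11 x 11 mm, wall 4 mm), centres 50, 95 and 140 mm above the origin; the wanted one is at 95 mm
- target_hole (a point): centre of the wanted (middle) hole on the outer face of the sleeve
- sill: the strip of the sleeve's holed face between the lowest and the middle hole; its upper end is the lower edge of the wanted hole, 89.5 mm above the desk. Origin and axes are those of the sleeve. A downward push of about 10 N on the lamp, with the button out, is enough to prove the lock
- lamp: inner tube with the lamp; slides in the sleeve and turns about its axis. Origin: on the axis, at the button's nominal height (hidden inside, it truly sits up to 12 mm higher or lower, each time anew). x: where the button points; it is in line with the holes when this x matches the sleeve's x. Starts turned +0.25 to +0.6 rad (counter-clockwise from above), origin 70 to 77 mm above the desk
- grip (a point): middle of the upright black rubber grip block on top of the lamp, on the axis, 165 mm above the lamp's origin. The block is 24 mm thick along the lamp's x, 34 mm wide along its y and 46 mm tall (139 to 185 mm above the lamp's origin). Pinch it from above across its 24 mm. The lamp weighs about 0.37 kg; friction of about 5 N along and 0.06 N m about the axis keeps it wherever it is left
- lamp_head (a point): centre of the flat lamp head, 60 x 120 x 10 mm, 175 mm out along the lamp's y and 122 mm above its origin, on an aluminium arm 16 mm wide whose top is 136 mm above the lamp's origin
- button (a joint): how far the sprung button is out, m: 0 to 0.002 while it rubs inside the sleeve, 0.0065 popped. A round-nosed steel pin 8 mm across, sprung with 3 N (1 N when out). It pops within 1.5 mm of the hole's centre in height and 0.1 rad in turn and takes 0.2 s: pass slowly (under 15 mm/s). Popped, it stops the tube both ways with 3 mm of play; over 30 N on it damages it
- tank: clear plastic tank 160 x 200 x 110 mm, open, under the lamp head, fixed. Origin: centre of its underside
- bottle_a: loose small square bottle with a cap, 42 x 28 x 71 mm; origin: centre of its underside
- bottle_b: another such bottle
- tape: loose roll of tape lying flat, 86 mm across, 24 mm tall; origin: centre of its underside
- jar: loose white jar 72 mm across, 60 mm tall; origin: centre of its underside

How it is judged (in metres and radians):
On the way:
1. the button is fully out (over 6 mm) in the middle hole and the lamp is pressed down on the lower edge of that hole with over 6 N (value of joint button above 0.006 m and z of lamp in the frame of sleeve between 0.079 and 0.111 m and contact force between lamp and sill above 6 N), for 0.2 s.
At the end, for the whole second after the job is handed in: the button stands out over 4.5 mm in the middle hole (the lamp's origin 79 to 111 mm above the sleeve's origin) and the lamp is at rest and released (value of joint button above 0.0045 m and z of lamp in the frame of sleeve between 0.079 and 0.111 m and linear speed of lamp below 0.01 m/s); the robot touches nothing.
It fails at once if the button or its hole is loaded with over 30 N (contact force between lamp and sleeve above 30 N).
It fails at once if a bottle, the tape or the jar is moved more than 15 mm (distance of any of bottle_a, bottle_b, tape, jar from where it was at the start of the episode above 0.015 m).
It fails at once if the tank is struck with over 10 N (contact force between tank and anything else above 10 N).
It also fails if it takes over 61 s, if anything falls off the work surface, if the arm or the gripper's body presses on something with over 40 N, if the wrist force passes 120 N, or if a joint passes its speed limit or range.

### The arm

A 6-joint arm with a two-finger parallel gripper is mounted at the origin on the work surface. World frame = base frame: x ahead of the robot, y to its left, z up, the work surface at z = 0. Lengths are in mm, angles in rad, forces in N, time in s.
With the tool pointing down it reaches from about 400 to 925 mm from the base axis. Payload 12.5 kg.
Tool frame: the origin (TCP) lies at the centre of the arm's flange, where the gripper is bolted on; the fingertips stand 190 mm ahead of it and the grasp point (between the pads) lies 171 mm ahead of it; z points along the fingers, y is the line along which they close (so a half turn about z gives the same grasp; the last joint's range is limited). The gripper opens to 95 mm and grips with 3 to 60 N. Pads are 20 mm wide; open, the fingers measure 119 mm over their backs; the gripper's body (75 mm by 180 mm) begins 59 mm behind the grasp point.
Start: joints at [-1.265, 0.491, 1.559, -0, 1.092, -0.106], TCP at [250.181, -572.743, 404.761] pointing down, gripper open.
Joint ranges: [-3.1, 3.1], [-0.84, 2.19], [0.05, 2.79], [-1.13, 4.28], [0.06, 2.93], [-2.69, 2.69]. Speed limits (rad/s): [2.22, 2.22, 2.79, 3.14, 3.14, 3.14].

### API

Orientations are given as [roll, pitch, yaw] about the fixed x, y, z axes, in that order (R = Rz(yaw) Ry(pitch) Rx(roll)).
In Python, from cell import env, read_camera, search_frame, cut_out gives the robot as it stands. The module is installed in compiled form; this text tells all that it offers.
- The arm moves only by the tool move_arm, never from a script. Its argument "commands" is a list of rows, each a list of 3 entries, a list of its own where there are three numbers: the shift along the world's x, y, z normalised to -1 to 1, where 1 is 0.03 m, then the turn about the world's z normalised to -1 to 1, where 1 is 0.08 rad, then the opening, from -1 (shut) to 1 (fully open), so that 0 is half open. A call has 1 to 20 rows; each row shifts and turns the commanded pose from where the row before left it; what a row does not reach is not made up. A row lasts 1/12 s, in which the tool goes at most 41.7 mm and 7.16 degrees, less where a joint would pass 70% of its speed; a pose out of reach is approached as far as the arm can. A call with a number of a shift or a turn outside -1 to 1 is refused whole. A call with a gripper value outside its range is refused whole. The fingers move at their own pace and stop on an object; the grip force is fixed at half the most. Time passes only in rows, so rows that do not move let the fingers close. It gives the time, the measured TCP pose, the force, the opening and the grip force at its end, in the units of the state.
- env.state(): the state, without advancing time (a new reading comes with each control period).
- read_camera(name): name is "side" or "top"; returns a dict with "image" (480x640x3 uint8, red, green, blue), "fx", "fy", "cx", "cy" (pixels), "D" ([k1, k2, p1, p2, k3] as OpenCV has them; the pictures are not rectified), "rvec" (rotation vector, rad) and "tvec" (3), from world to camera coordinates, as OpenCV has them. Camera axes: x right, y down, z forward; pixel columns grow to the right and rows downward; lengths in mm; the calibration is good to about 2 mm. A picture is of the moment at which its call begins. There is no depth.
- env.job_done(): hands the job in; it is judged then, once.
Trained networks look in a picture, given as the dict that the camera call returned (one of the last four; its "shot" number tells which), for a name from the list of things; names that differ only in an ending like _2 or _b are one class to them, and where a whole thing is asked for, a point or a joint stands for the part that bears it (a point fixed in the world has none). Each returns a list of dicts, best first, with "confidence" (0 to 1); they miss things now and then, are a little off and sometimes report something else, mostly with a low value. They report only what shows in the picture. A call takes as long as a camera call.
- search_frame(thing, picture): "at" ([column, row] in pixels, amid what is visible of it).
- cut_out(thing, picture): "region" (480x640 bool, what is visible of it) and "at" ([column, row] in pixels, amid what is visible of it).
The state is a dict: "t": time; "joints": joint angles; "qvel": joint speeds; "tau": joint torques, N m; "eef_pos": TCP position; "tcp_rot": TCP orientation; "ft_force": force on the tool from outside, world axes, zero at the start; "moment": the same for the moment, N m; "opening": opening from 0.0 (shut) to 1.0 (fully open); "grip_force": force on a finger pad.
Only numpy, scipy, OpenCV 4.12 (cv2) and the standard library are available. Lean on these libraries where they do the work, as an engineer would, in place of code of your own. Each camera call takes 0.05 s, during which the arm holds its last target. There are 200 camera calls.

## Working session

There is one attempt and no reset: what is moved stays moved. The work goes in short steps, Python scripts to look and compute and a tool call to move; the robot and the scene stay as the last step left them, time stands still between calls to the robot, and variables do not carry over. Pictures are saved under pics/ and viewed, at most 10 in all, crops included, and the job is handed in when it is done.

Besides the shell and the picture viewer there is one more tool, called after "Call:" by a JSON object that holds its "name" and its "arguments", one argument or row to a line. move_arm: Moves the arm, as the interface text tells. Its arguments: {"type":"object","properties":{"commands":{"type":"array","items":{"type":"array"}}},"required":["commands"]}

```bash
mkdir -p pics
cat > h.py <<'E'
from cell import env, read_camera, search_frame, cut_out
import numpy as np, cv2
def P(c): 
    K=np.array([[c["fx"],0,c["cx"]],[0,c["fy"],c["cy"]],[0,0,1.]]); return K,np.array(c["D"],float),np.array(c["rvec"],float),np.array(c["tvec"],float)
def ray(c,px):
    K,D,r,t=P(c); u=cv2.undistortPoints(np.array([[px]],float),K,D)[0,0]; R=cv2.Rodrigues(r)[0]
    return -R.T@t.ravel(), R.T@np.array([u[0],u[1],1])
def atz(c,px,z):
    o,d=ray(c,px); return o+d*(z-o[2])/d[2]
def proj(c,X):
    K,D,r,t=P(c); return cv2.projectPoints(np.array(X,float).reshape(-1,1,3),r,t,K,D)[0][:,0]
def tri(c1,p1,c2,p2):
    o1,d1=ray(c1,p1);o2,d2=ray(c2,p2)
    s=np.linalg.lstsq(np.c_[d1,-d2],o2-o1,rcond=None)[0]; a=o1+s[0]*d1;b=o2+s[1]*d2
    return (a+b)/2,np.linalg.norm(a-b)
E
python3 - <<'E'
from h import *
s=env.state();print(s)
for n in("side","top"):
    c=read_camera(n);cv2.imwrite(f"pics/{n}0.png",c["image"][...,::-1])
    print(n,ray(c,[320,240]))
    for th in("sleeve","target_hole","lamp","grip","lamp_head","button","tank"):
        print(th,[(np.round(d["at"]),round(d["confidence"],2)) for d in search_frame(th,c)[:2]])
E
```

```text
{'t': 0.0, 'joints': array([-1.26459129e+00,  4.91545182e-01,  1.55944112e+00,  2.19137953e-05,
        1.09172392e+00, -1.05591098e-01]), 'qvel': array([ 9.22326323e-04, -1.81664600e-03, -7.41253266e-04,  1.33843891e-03,
        1.25995000e-04, -9.50598666e-05]), 'tau': array([-2.56395062e-03, -6.12649870e+01, -2.58188206e+01,  6.90545049e-02,
        4.79899545e-02, -1.33376898e-04]), 'eef_pos': array([ 250.17669741, -572.70641812,  404.17343969]), 'tcp_rot': array([-3.14048336e+00, -1.37113250e-04,  4.11785951e-01]), 'ft_force': array([-0.51895697,  0.17610361, -0.63392796]), 'moment': array([ 0.05803798, -0.03720816,  0.00848995]), 'grip_force': 0.0, 'opening': 1.0017697439486963}
side (array([523.95568492, 663.97216969, 790.70680947]), array([ 0.07019916, -0.7358047 , -0.67370352]))
sleeve []
target_hole [(array([380., 268.]), 0.64), (array([396., 268.]), 0.28)]
lamp [(array([396., 267.]), 0.8), (array([378., 228.]), 0.18)]
grip [(array([396., 269.]), 0.58)]
lamp_head [(array([397., 270.]), 0.83)]
button [(array([324., 236.]), 0.34)]
tank [(array([362., 367.]), 0.83)]
top (array([506.72938327, -39.23637508, 847.69102499]), array([ 0.07937221,  0.03462883, -0.99670366]))
sleeve [(array([262., 305.]), 0.6)]
target_hole [(array([260., 303.]), 0.56), (array([259., 308.]), 0.5)]
lamp [(array([262., 306.]), 0.58)]
grip [(array([259., 306.]), 0.55)]
lamp_head [(array([260., 307.]), 0.64)]
button []
tank [(array([226., 264.]), 0.64)]
```

View pics/side0.png

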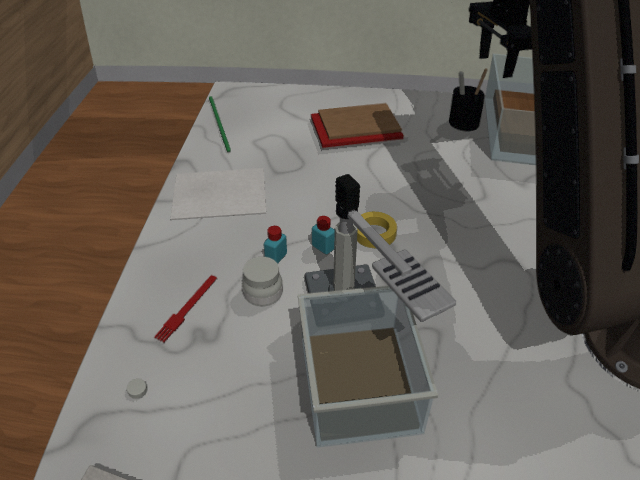

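View pics/top0.png

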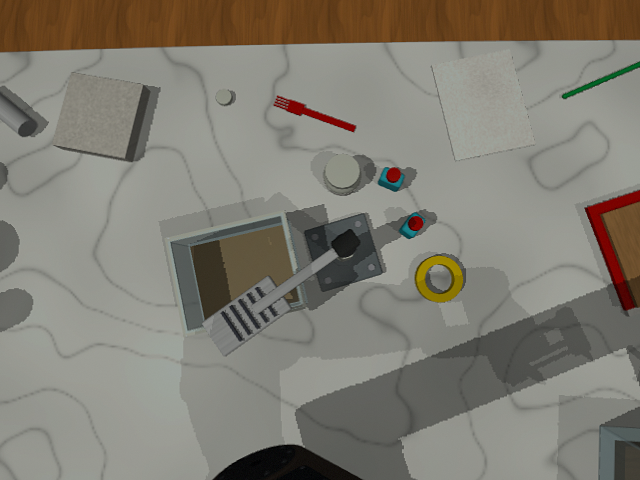

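Side: grip at about (347,190), sleeve at (344,260), and the tank in front. Top: grip at (346,243), plate corners near (305,228), (366,213), (384,270), lamp head at (245,315). I'll enlarge the crop to read edges.

Run:
```python
from h import *
a=cv2.imread("pics/top0.png")[200:360,190:400]; b=cv2.imread("pics/side0.png")[165:305,290:470]
cv2.imwrite("pics/ta.png",cv2.resize(a,None,fx=3.7,fy=3.7,interpolation=cv2.INTER_CUBIC))
cv2.imwrite("pics/sb.png",cv2.resize(b,None,fx=4,fy=4,interpolation=cv2.INTER_CUBIC))
```

```text
(no output)
```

View pics/ta.png

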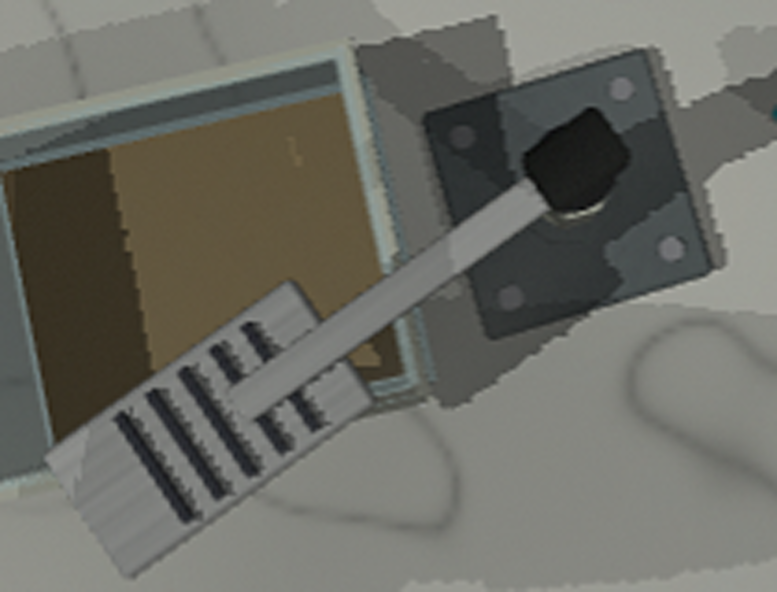

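View pics/sb.png

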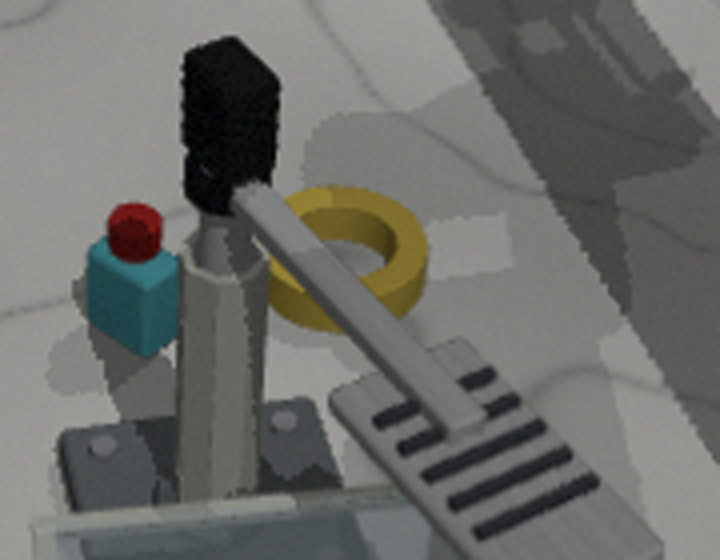

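Run:
```python
from h import *
c=read_camera("top"); cs=read_camera("side")
q=lambda l:[np.array(p)/3.7+[190,200] -0.36 for p in l]
pl=np.array([atz(c,p,18) for p in q([(425,115),(645,50),(718,268),(492,338)])])
hd=np.array([atz(c,p,200) for p in q([(48,455),(290,282),(372,402),(130,577)])])
for n,A in(("plate",pl),("head",hd)):
    ctr=A.mean(0); e=[A[(i+1)%4]-A[i] for i in range(4)]
    print(n,ctr,[(round(np.linalg.norm(v)),round(np.degrees(np.arctan2(v[1],v[0])),1)) for v in e])
# grip top corners in top crop
g=np.array([atz(c,p,258) for p in q([(527,155),(598,107),(630,155),(560,205)])]);print("gtop",g.mean(0))
qs=lambda l:[np.array(p)/4+[290,165]-.37 for p in l]
# head corner triangulate, grip top corner near camera
t,s=qs([(333,397)]),0
print("arm end tri",tri(c,q([(248,405)])[0],cs,qs([(467,425)])[0]))
m=[d for d in cut_out("grip",c)[:1]];
```

```text
plate [550.95740383 -54.44826779  18.        ] [(117, np.float64(-73.9)), (116, np.float64(-162.5)), (118, np.float64(106.8)), (117, np.float64(16.6))]
head [449.76413041  90.00348643 200.        ] [(116, np.float64(-54.7)), (57, np.float64(-145.2)), (115, np.float64(125.5)), (57, np.float64(35.4))]
gtop [551.24784187 -53.3764797  258.        ]
arm end tri (array([459.29815871,  74.62816349, 203.22953017]), np.float64(0.4402143601710331))
```

Call:
{"name": "move_arm", "arguments": {
  "commands": [
    [[0.5,0.86,0.3],1,1],
    [[0.5,0.86,0.3],1,1],
    [[0.5,0.86,0.3],1,1],
    [[0.5,0.86,0.3],1,1],
    [[0.5,0.86,0.3],1,1],
    [[0.5,0.86,0.3],1,1],
    [[0.5,0.86,0.3],1,1],
    [[0.5,0.86,0.3],1,1],
    [[0.5,0.86,0.3],1,1],
    [[0.5,0.86,0],1,1],
    [[0.5,0.86,0],1,1],
    [[0.5,0.86,0],1,1],
    [[0.5,0.86,0],1,1],
    [[0.5,0.86,0],1,1],
    [[0.5,0.86,0],1,1],
    [[0.5,0.86,0],1,1],
    [[0.5,0.86,0],1,1],
    [[0.5,0.86,0],1,1],
    [[0.5,0.86,0],1,1],
    [[0.5,0.86,0],1,1]
  ]
}}

```text
t: 2.62
eef_pos: [550.7, -55.3, 485.9]
tcp_rot: [3.141, 0.0, 2.016]
ft_force: [-0.4, -1.5, -0.3]
opening: 1.003
grip_force: 0.0
```

Call:
{"name": "move_arm", "arguments": {
  "commands": [
    [[0,0,0],1,1],
    [[0,0,0],1,1],
    [[0,0,0],0,1],
    [[0,0,0],0,1]
  ]
}}

```text
t: 2.95
eef_pos: [550.2, -56.7, 485.7]
tcp_rot: [3.142, -0.0, 2.169]
ft_force: [0.3, -1.0, 0.7]
opening: 1.001
grip_force: 0.0
```

Call:
{"name": "move_arm", "arguments": {
  "commands": [
    [[0.03,0.09,-0.4],0.15,1],
    [[0,0,0],0,1],
    [[0,0,0],0,1]
  ]
}}

```text
t: 3.2
eef_pos: [551.0, -54.3, 473.6]
tcp_rot: [-3.141, -0.001, 2.181]
ft_force: [-0.5, 0.2, 0.5]
opening: 1.0
grip_force: 0.0
```

Run:
```python
from h import *
s=env.state();print(s["eef_pos"],s["tcp_rot"],s["ft_force"],s["moment"],s["joints"])
c=read_camera("side");im=c["image"][...,::-1].copy()
b=im[60:310,240:470]
cv2.imwrite("pics/s1.png",cv2.resize(b,None,fx=2.4,fy=2.4,interpolation=cv2.INTER_CUBIC))
```

```text
[550.99794348 -54.32833734 473.63359218] [-3.14111134e+00 -6.54581511e-04  2.18133583e+00] [-0.50171889  0.20546528  0.49374694] [ 0.01411192 -0.12656629  0.02674717] [-2.17602153e-01  3.24027182e-01  1.64074006e+00  9.53591215e-05
  1.17763312e+00 -8.28178380e-01]
```

View pics/s1.png

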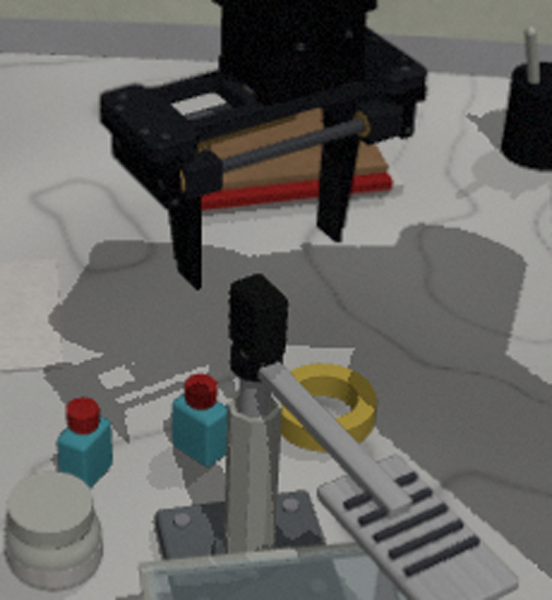

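Call:
{"name": "move_arm", "arguments": {
  "commands": [
    [[0,0,-0.5],0,0.4],
    [[0,0,-0.5],0,0.2],
    [[0,0,-0.4],0,0],
    [[0,0,-0.4],0,-0.1],
    [[0,0,-0.33],0,-0.2],
    [[0,0,0],0,-0.3],
    [[0,0,0],0,-0.37],
    [[0,0,0],0,-0.37],
    [[0,0,0],0,-0.37]
  ]
}}

```text
t: 4.0
eef_pos: [551.2, -54.1, 410.7]
tcp_rot: [3.141, 0.001, 2.184]
ft_force: [0.3, -0.1, -0.1]
opening: 0.43
grip_force: 0.0
```

Run:
```python
from h import *
s=env.state();print(s["eef_pos"],s["ft_force"],s["moment"],s["opening"])
c=read_camera("side");im=c["image"][...,::-1].copy()
b=im[110:290,270:430]
cv2.imwrite("pics/s2.png",cv2.resize(b,None,fx=3.3,fy=3.3,interpolation=cv2.INTER_CUBIC))
```

```text
[551.16852188 -54.08330987 410.6779642 ] [ 0.31273643 -0.13655961 -0.13687708] [ 0.04326295 -0.15517881  0.02979666] 0.4295752999605098
```

View pics/s2.png

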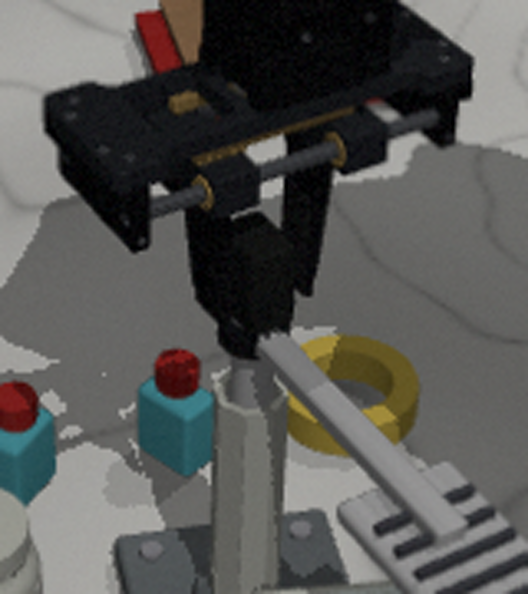

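The fingers straddle the grip block (about (255,270) in the crop) and line up with it. I'll close them.

Call:
{"name": "move_arm", "arguments": {
  "commands": [
    [[0,0,0],0,-0.42],
    [[0,0,0],0,-0.46],
    [[0,0,0],0,-0.5],
    [[0,0,0],0,-0.55],
    [[0,0,0],0,-0.6],
    [[0,0,0],0,-0.7],
    [[0,0,0],0,-1],
    [[0,0,0],0,-1],
    [[0,0,0],0,-1],
    [[0,0,0],0,-1]
  ]
}}

```text
t: 4.88
eef_pos: [551.3, -54.0, 410.1]
tcp_rot: [3.14, 0.0, 2.184]
ft_force: [5.2, 1.9, 1.5]
opening: 0.256
grip_force: 30.0
```

Call:
{"name": "move_arm", "arguments": {
  "commands": [
    [[0,0,0],-0.3,-1],
    [[0,0,0],-0.3,-1],
    [[0,0,0],-0.3,-1],
    [[0,0,0],-0.3,-1],
    [[0,0,0],-0.3,-1],
    [[0,0,0],-0.3,-1],
    [[0,0,0],-0.3,-1],
    [[0,0,0],-0.3,-1],
    [[0,0,0],-0.3,-1],
    [[0,0,0],-0.3,-1],
    [[0,0,0],-0.3,-1],
    [[0,0,0],-0.3,-1],
    [[0,0,0],-0.4,-1],
    [[0,0,0],0,-1],
    [[0,0,0],0,-1],
    [[0,0,0],0,-1]
  ]
}}

```text
t: 6.22
eef_pos: [551.1, -54.1, 409.9]
tcp_rot: [3.142, 0.0, 1.864]
ft_force: [4.7, 2.1, 0.7]
opening: 0.252
grip_force: 30.0
```

Run:
```python
from h import *
s=env.state();print(s["eef_pos"],s["tcp_rot"],s["ft_force"],s["moment"],s["opening"])
c=read_camera("top");im=c["image"][...,::-1].copy()
b=im[190:360,180:400]
cv2.imwrite("pics/t2.png",cv2.resize(b,None,fx=3.5,fy=3.5,interpolation=cv2.INTER_CUBIC))
```

```text
[551.07690148 -54.08758515 409.85094825] [3.14152356e+00 2.19916941e-05 1.86419120e+00] [4.71165468 2.07652503 0.72175192] [ 0.66852703 -1.17691859 -0.09786808] 0.25179881859944886
```

View pics/t2.png

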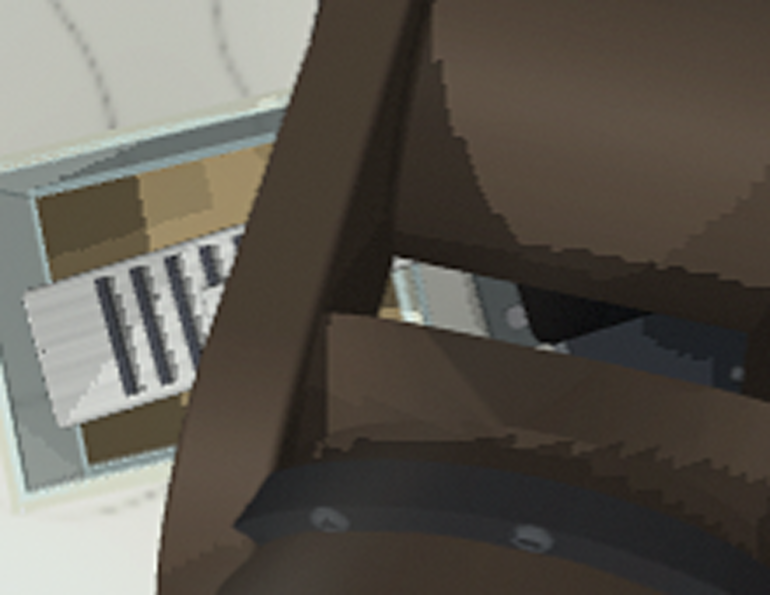

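The head now lies parallel to the plate's edges (lower-left head edge about 16°), so it is aligned. I'll draw it up slowly.

Call:
{"name": "move_arm", "arguments": {
  "commands": [
    [[0,0,0.02],0,-1],
    [[0,0,0.02],0,-1],
    [[0,0,0.02],0,-1],
    [[0,0,0.02],0,-1],
    [[0,0,0.02],0,-1],
    [[0,0,0.02],0,-1],
    [[0,0,0.02],0,-1],
    [[0,0,0.02],0,-1]
  ]
}}

```text
t: 6.93
eef_pos: [551.2, -54.1, 413.5]
tcp_rot: [-3.14, -0.001, 1.864]
ft_force: [6.3, 2.5, -11.5]
opening: 0.251
grip_force: 30.0
```

Call:
{"name": "move_arm", "arguments": {
  "commands": [
    [[0,0,0.02],0,-1],
    [[0,0,0.02],0,-1],
    [[0,0,0.02],0,-1]
  ]
}}

```text
t: 7.18
eef_pos: [551.2, -54.1, 415.3]
tcp_rot: [-3.14, -0.001, 1.864]
ft_force: [6.7, 2.0, -10.8]
opening: 0.25
grip_force: 30.0
```

Call:
{"name": "move_arm", "arguments": {
  "commands": [
    [[0,0,0.02],0,-1],
    [[0,0,0.02],0,-1],
    [[0,0,0.02],0,-1]
  ]
}}

```text
t: 7.43
eef_pos: [551.2, -54.1, 417.0]
tcp_rot: [-3.14, -0.001, 1.864]
ft_force: [5.7, 3.0, -10.6]
opening: 0.251
grip_force: 30.0
```

```bash
cat > chk.py <<'E'
from h import *
s=env.state()
c=read_camera("side")
print(s["eef_pos"][2],s["ft_force"],s["moment"],[(np.round(d["at"]),round(d["confidence"],2)) for d in search_frame("button",c)[:3]])
a=np.radians(16.75);d=np.array([np.cos(a),np.sin(a),0]);o=np.array([551,-54,0])
print("hole should be at",proj(c,[o+17.5*d+[0,0,95],o+24*d+[0,0,95]]))
E
python3 chk.py
```

```text
417.0476056436818 [  5.6920026    2.98635454 -10.59400142] [ 0.58568199 -1.9527985  -0.07002192] []
hole should be at [[334.42233447 259.87992671]
 [330.62418696 260.4163908 ]]
```

Call:
{"name": "move_arm", "arguments": {
  "commands": [
    [[0,0,0.02],0,-1],
    [[0,0,0.02],0,-1],
    [[0,0,0.02],0,-1]
  ]
}}

```text
t: 7.78
eef_pos: [551.2, -54.1, 418.9]
tcp_rot: [-3.14, -0.001, 1.864]
ft_force: [5.0, 2.0, -10.0]
opening: 0.254
grip_force: 30.0
```

Call:
{"name": "move_arm", "arguments": {
  "commands": [
    [[0,0,0.02],0,-1],
    [[0,0,0.02],0,-1]
  ]
}}

```text
t: 7.95
eef_pos: [551.2, -54.1, 420.0]
tcp_rot: [-3.14, -0.001, 1.864]
ft_force: [5.8, 1.9, -10.9]
opening: 0.253
grip_force: 30.0
```

Call:
{"name": "move_arm", "arguments": {
  "commands": [
    [[0,0,0.02],0,-1],
    [[0,0,0.02],0,-1],
    [[0,0,0.02],0,-1]
  ]
}}

```text
t: 8.2
eef_pos: [551.2, -54.1, 421.9]
tcp_rot: [-3.141, -0.001, 1.864]
ft_force: [6.1, 2.2, -9.7]
opening: 0.25
grip_force: 30.0
```

Call:
{"name": "move_arm", "arguments": {
  "commands": [
    [[0,0,0.02],0,-1],
    [[0,0,0.02],0,-1],
    [[0,0,0.02],0,-1]
  ]
}}

```text
t: 8.45
eef_pos: [551.2, -54.1, 423.9]
tcp_rot: [-3.141, -0.001, 1.864]
ft_force: [5.4, 2.2, -8.1]
opening: 0.256
grip_force: 30.0
```

Call:
{"name": "move_arm", "arguments": {
  "commands": [
    [[0,0,0.02],0,-1],
    [[0,0,0.02],0,-1]
  ]
}}

```text
t: 8.62
eef_pos: [551.2, -54.0, 425.1]
tcp_rot: [-3.141, -0.001, 1.864]
ft_force: [5.3, 2.6, -9.8]
opening: 0.249
grip_force: 30.0
```

```bash
python3 chk.py
```

```text
425.1301863263955 [ 5.29548155  2.56596099 -9.80825881] [ 0.6302481  -1.86870521 -0.08022158] []
hole should be at [[334.42233447 259.87992671]
 [330.62418696 260.4163908 ]]
```

Call:
{"name": "move_arm", "arguments": {
  "commands": [
    [[0,0,0.02],0,-1],
    [[0,0,0.02],0,-1]
  ]
}}

```text
t: 8.88
eef_pos: [551.2, -54.1, 426.2]
tcp_rot: [-3.141, -0.001, 1.864]
ft_force: [5.8, 2.2, -9.0]
opening: 0.252
grip_force: 30.0
```

Call:
{"name": "move_arm", "arguments": {
  "commands": [
    [[0,0,0.02],0,-1],
    [[0,0,0.02],0,-1]
  ]
}}

```text
t: 9.05
eef_pos: [551.2, -54.1, 427.4]
tcp_rot: [-3.141, -0.001, 1.864]
ft_force: [5.5, 2.4, -9.1]
opening: 0.256
grip_force: 30.0
```

Call:
{"name": "move_arm", "arguments": {
  "commands": [
    [[0,0,0.02],0,-1],
    [[0,0,0.02],0,-1]
  ]
}}

```text
t: 9.22
eef_pos: [551.2, -54.1, 428.6]
tcp_rot: [-3.141, -0.001, 1.864]
ft_force: [6.1, 1.9, -12.7]
opening: 0.249
grip_force: 30.0
```

Call:
{"name": "move_arm", "arguments": {
  "commands": [
    [[0,0,0.02],0,-1]
  ]
}}

```text
t: 9.3
eef_pos: [551.1, -54.1, 428.8]
tcp_rot: [-3.14, -0.001, 1.864]
ft_force: [7.2, 2.4, -16.9]
opening: 0.25
grip_force: 30.0
```

Call:
{"name": "move_arm", "arguments": {
  "commands": [
    [[0,0,-0.02],0,-1],
    [[0,0,-0.02],0,-1],
    [[0,0,-0.02],0,-1],
    [[0,0,-0.02],0,-1],
    [[0,0,-0.02],0,-1]
  ]
}}

```text
t: 9.72
eef_pos: [551.1, -54.1, 427.3]
tcp_rot: [3.142, 0.0, 1.864]
ft_force: [3.7, 2.6, 0.8]
opening: 0.249
grip_force: 30.0
```

Call:
{"name": "move_arm", "arguments": {
  "commands": [
    [[0,0,-0.02],0,-1],
    [[0,0,-0.02],0,-1]
  ]
}}

```text
t: 9.88
eef_pos: [551.1, -54.0, 426.1]
tcp_rot: [3.141, 0.0, 1.864]
ft_force: [3.8, 2.2, 1.1]
opening: 0.248
grip_force: 30.0
```

Call:
{"name": "move_arm", "arguments": {
  "commands": [
    [[0,0,-0.02],0,-1],
    [[0,0,-0.02],0,-1]
  ]
}}

```text
t: 10.05
eef_pos: [551.1, -54.1, 424.9]
tcp_rot: [3.141, 0.0, 1.864]
ft_force: [3.0, 3.2, 4.1]
opening: 0.253
grip_force: 30.0
```

Call:
{"name": "move_arm", "arguments": {
  "commands": [
    [[0,0,-0.02],0,-1]
  ]
}}

```text
t: 10.13
eef_pos: [551.1, -54.0, 424.6]
tcp_rot: [3.141, 0.0, 1.864]
ft_force: [2.8, 3.0, 9.0]
opening: 0.252
grip_force: 30.0
```

Call:
{"name": "move_arm", "arguments": {
  "commands": [
    [[0,0,-0.016],0,-1],
    [[0,0,0],0,-1],
    [[0,0,0],0,-1],
    [[0,0,0],0,-1],
    [[0,0,0],0,-1],
    [[0,0,0],0,-1]
  ]
}}

```text
t: 10.63
eef_pos: [551.0, -54.0, 424.5]
tcp_rot: [3.141, 0.0, 1.864]
ft_force: [1.9, 3.7, 7.3]
opening: 0.253
grip_force: 30.0
```

Call:
{"name": "move_arm", "arguments": {
  "commands": [
    [[0,0,-0.016],0,-1],
    [[0,0,0],0,-1],
    [[0,0,0],0,-1],
    [[0,0,0],0,-1],
    [[0,0,0],0,-1],
    [[0,0,0],0,-1]
  ]
}}

```text
t: 11.13
eef_pos: [551.0, -54.0, 424.3]
tcp_rot: [3.141, 0.001, 1.864]
ft_force: [0.4, 2.1, 11.1]
opening: 0.251
grip_force: 30.0
```

Call:
{"name": "move_arm", "arguments": {
  "commands": [
    [[0,0,0.02],0,-1],
    [[0,0,0.02],0,-1],
    [[0,0,0],0,-1],
    [[0,0,0],0,-0.4],
    [[0,0,0],0,0],
    [[0,0,0],0,0.2],
    [[0,0,0],0,0.3],
    [[0,0,0],0,0.3],
    [[0,0,0],0,0.3]
  ]
}}

```text
t: 11.88
eef_pos: [551.0, -54.1, 424.4]
tcp_rot: [-3.141, -0.0, 1.864]
ft_force: [-0.3, 0.0, 0.4]
opening: 0.593
grip_force: 0.0
```

Call:
{"name": "move_arm", "arguments": {
  "commands": [
    [[0,0,0.3],0,0.3],
    [[0,0,0.5],0,0.3],
    [[0,0,0.5],0,0.3],
    [[0,0,0.7],0,0.3],
    [[0,0,0.8],0,0.3],
    [[0,0,0.8],0,0.3],
    [[0,0,0],0,0.3],
    [[0,0,0],0,0.3],
    [[0,0,0],0,0.3]
  ]
}}

```text
t: 12.63
eef_pos: [550.9, -54.0, 532.2]
tcp_rot: [-3.141, -0.0, 1.864]
ft_force: [-0.6, 0.4, 0.4]
opening: 0.65
grip_force: 0.0
```

```bash
python3 chk.py
python3 - <<'E'
from h import *
c=read_camera("side");b=c["image"][130:310,270:440,::-1]
cv2.imwrite("pics/s3.png",cv2.resize(b,None,fx=3.3,fy=3.3,interpolation=cv2.INTER_CUBIC))
E
```

```text
532.2448102753676 [-0.60189611  0.40415336  0.41488655] [ 0.01677196 -0.07132957  0.00541406] []
hole should be at [[334.42233447 259.87992671]
 [330.62418696 260.4163908 ]]
```

View pics/s3.png

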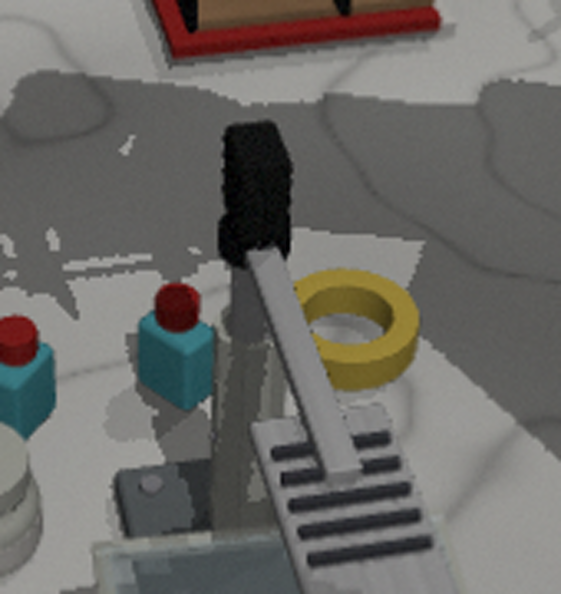

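The lamp is raised and free, with stops felt at both ends (z about 428.7 and 424.6, consistent with the 3 mm of play). The bottles and tape in view are where they were.

```bash
python3 -c "
from cell import env
print(env.job_done())"
```

```text
the job is handed in; nothing more can be done
None
```

I turned the lamp back into line, drew it up to where the button popped into the middle hole, pressed it down at about 11 N, released it and handed the job in; I judged the pop from the stops felt about 4 mm apart, since the button itself was never seen, and no verdict came back.

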